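# Prop the bin lid on its stay and weigh the sprinkle tub

## Robot

A 6-joint arm with a two-finger parallel gripper is mounted at the origin on a cart in front of the work surface, level with it; the furniture and walls round the work are solid. World frame = base frame: x ahead of the robot, y to its left, z up, the work surface at z = 0. Lengths are in m, angles in rad, forces in N, time in s.
With the tool pointing down it reaches from about 0.225 to 0.875 m from the base axis. Payload 3.4 kg.
Tool frame: the origin (TCP) lies midway between the tips of the shut fingers; the grasp point (between the pads) lies 19 mm behind it (manip.grasp_offset is the distance from the TCP to the grasp point, in m); x points along the fingers, y is the direction in which the jaws open and shut, and the axes are right-handed (so a half turn about x gives the same grasp; the last joint's range is limited). The gripper opens to 85 mm and grips with 20 to 120 N. Pads are 22 mm wide; open, the fingers measure 114 mm over their backs; the gripper's body (76 mm by 85 mm) begins 54 mm behind the grasp point. The pads swing forward as they close: fully open they stand 13 mm farther back than shut.
Start: joints at [1.173, 0.276, 1.505, -0, 1.361, -0.121], TCP at [0.157, 0.553, 0.231] pointing down, gripper open.
Joint ranges: [-2.89, 2.89], [-0.75, 2.08], [0.22, 2.7], [-1.18, 4.32], [0.11, 2.71], [-2.7, 2.7]. Speed limits (rad/s): [2.57, 2.57, 3.14, 3.14, 3.14, 3.14].

## Interface

Orientations are given as a unit quaternion [w, x, y, z].
In Python, from rig import manip gives the robot as it stands.
- The arm moves only by the shell command python3 -m creep 'ROWS' [OPENING] [FORCE]. ROWS is a JSON object of lists of equal length, an entry for each row: "delta_pos": the shift along the tool's x, y, z in cm, a list of three; "dr": the turn, a rotation vector about the tool's x, y, z in rad, a list of three. In form: {"delta_pos": [[dx, dy, dz], ...], "dr": [[rx, ry, rz], ...]}. A call has 1 to 10 rows; each row is the pose to reach, as a shift and turn from the pose commanded when the call began, along the tool's axes at that moment; what a row does not reach only later rows make up. A row lasts 1/10 s, in which the tool goes at most 50 mm and 8.59 degrees, less where a joint would pass 70% of its speed; a pose out of reach is approached as far as the arm can. A call with a gripper value outside its range is refused whole. OPENING is the opening, from -1 (shut) to 1 (fully open), set as the call begins (- or left out, the last holds). The fingers move at their own pace and stop on an object; FORCE is the grip in N (left out, the last holds). Time passes only in rows, so rows that repeat a pose let the fingers close. It gives the time, the measured TCP pose, the force and the opening at its end, in the units of the state.
- manip.get_state(): the state, without advancing time (a new reading comes with each control period).
- manip.get_image(name): name is "scene" or "top"; returns a dict with "pixels" (384x512x3 uint8, blue, green, red), "depth" (384x512 float32, m along the optical axis (not along the pixel's ray), 0 where there is no reading), "intrinsics" (3x3 intrinsics, pixels), "k1" (the pictures are not rectified: a ray, as slopes to the right and down, at radius r is drawn at 1 + k1 r^2 times it, then the intrinsics apply), "rvec" (rotation vector, rad) and "tvec" (3), from world to camera coordinates, as OpenCV has them. Camera axes: x right, y down, z forward; pixel columns grow to the right and rows downward; lengths in m; the calibration is good to about 2 mm. A picture is of the moment at which its call begins.
- manip.sign_off(): hands the job in, once; it reports no verdict.
The state is a dict: "clock": time; "qpos": joint angles; "qd": joint speeds; "effort": joint torques, N m; "position": TCP position; "ee_rot": TCP orientation; "contact_force": force on the tool from outside, world axes, zero at the start; "moment": the same for the moment, N m; "width": finger opening in m.
Only numpy, scipy, OpenCV 4.12 (cv2) and the standard library are available. Lean on these libraries where they do the work, as an engineer would, in place of code of your own. Each camera call takes 0.05 s, during which the arm holds its last target. There are 200 camera calls.

## Task

Raise the lid of the plywood storage bin until its stay drops behind the tooth on the side rail, then ease the lid back so that it stands propped on the stay by itself. Then reach in under the propped lid, take out the tub of sprinkles and stand it upright in the middle of the kitchen scale's plate. Let go, with the lid still propped and the cutter left in the bin, and do not push the other things on the table about.

Things in the scene. Friction and masses are not known exactly. Their poses are not given: they have to be found in the camera images.
- bin: Fixed plywood bin, 200 mm deep (own x; front faces -x, the robot), 270 mm wide (y), origin at the centre of its underside. Side and back walls 85 mm high; front wall and the divider between left and right compartments (each 123 mm wide, 184 mm deep inside) 60 mm. Walls and floor 8 mm thick. The plywood lid on top is 9 mm thick, 212 mm from hinge to front edge, as wide as the bin.
- lid (a joint): Lid hinge, at the top of the back wall; 0 = shut, grows as the front edge rises, stop at 1.35 rad. The 0.32 kg lid falls shut unless propped. As it rises the stay's foot trails along the rail and drops behind the tooth at about 1.1 rad. Raise it to 1.17 to 1.30 rad, then lower: the stay takes the weight at about 1.0 rad.
- lid_hinge (a point): Point on the lid's hinge axis, middle of its width: 100 mm behind the bin's centre and 90 mm above its underside. Its axes turn with the lid.
- lid_handle (a point): Middle of the lid's handle: a round steel bar, 12 mm thick, 106 mm long, parallel to the hinge, on two posts 90 mm apart; 165 mm in front of the hinge axis and 49.5 mm above it with the lid shut (bar centre 45 mm above the lid's face). Pinched from above with one finger before and one behind it, it turns in the pinch as the lid swings. Axes turn with the lid.
- stay_foot (a point): Round foot of the stay, a steel bar 105 mm long that hangs from the lid's right edge, outside the bin, and swings freely.
- notch (a point): Where the foot's centre sits when propped: behind the 8 mm high tooth (ramp in front, steep face behind) of the steel rail, 20 mm wide, outside the bin's right (-y) wall. On the bin: 2.6 mm behind its centre, 145 mm to the right, 70 mm up.
- jar: Tub of sprinkles: upright cylinder 42 mm across, 70 mm high with its fixed white cap (44 mm across, 15 mm high), about 0.11 kg; origin at the centre of its underside. Stands in the left or right compartment. The propped lid covers the back half of the bin and more: a vertical hand would strike it, so lean the hand back to the bin's front by about 30 degrees, fingers left and right of the tub.
- cutter: Round metal biscuit cutter, 52 mm across, 26 mm high, in the other compartment; origin at the centre of its underside. It stays in the bin.
- scale: Fixed kitchen scale, 135 x 160 x 64 mm; origin at the centre of its underside, its front faces -x.
- pan (a point): Centre of the upper face of the scale's round plate, 132 mm across, 60 mm above the table.
- scraper: Flat plastic dough scraper, 68 x 115 x 8 mm, on the table between bin and scale: a bystander.
- teaspoon_near: Teaspoon, 139 x 30 x 10 mm, lying on the table at the right of the bin: a bystander.

How it is judged:
By the outcome, as a careful person would: the job done as asked, in the order asked, and still so for the second after the job is handed in, with the robot touching nothing.
It also fails if it takes over 61 s, if anything falls off the work surface, if the arm or the gripper's body presses on something with over 40 N, if the wrist force passes 120 N, or if a joint passes its speed limit or range.

## Working session

There is one attempt and no reset: what is moved stays moved. The work goes in short steps, Python scripts to look and compute and a shell command to move; the robot and the scene stay as the last step left them, time stands still between calls to the robot, and variables do not carry over. Pictures are saved under pics/ and viewed, about 8 in all and at most 12, crops included, and the job is handed in when it is done.

```bash
ls; mkdir -p pics
cat > h.py <<'E'
import numpy as np, cv2
from scipy.spatial.transform import Rotation as R
from rig import manip
def cam(n):
    d=manip.get_image(n); d['R']=cv2.Rodrigues(np.array(d['rvec'],float))[0]; d['t']=np.array(d['tvec'],float).ravel(); return d
def rays(d,uv):
    K=np.array(d['intrinsics']); k=d['k1']
    s=cv2.undistortPoints(np.array(uv,float).reshape(-1,1,2),K,np.array([k,0,0,0.])).reshape(-1,2)
    return -d['R'].T@d['t'], np.c_[s,np.ones(len(s))]@d['R'], 
def onz(d,uv,z):
    c,r=rays(d,uv); return c+r*((z-c[2])/r[:,2])[:,None]
def dep(d,uv):
    c,r=rays(d,uv); uv=np.array(uv,int).reshape(-1,2); return c+r*d['depth'][uv[:,1],uv[:,0]][:,None]
def cloud(d):
    h,w=d['depth'].shape; u,v=np.meshgrid(np.arange(w),np.arange(h)); return dep(d,np.c_[u.ravel(),v.ravel()]).reshape(h,w,3)
def proj(d,P):
    K=np.array(d['intrinsics']); return cv2.projectPoints(np.array(P,float).reshape(-1,1,3),np.array(d['rvec'],float),np.array(d['tvec'],float),K,np.array([d['k1'],0,0,0.]))[0].reshape(-1,2)
E
python3 - <<'E'
from h import *
s=manip.get_state(); print({k:np.round(v,3) for k,v in s.items()}, manip.grasp_offset)
a=[cam(n) for n in("scene","top")]
for n,d in zip(("scene","top"),a):
    print(n,-d['R'].T@d['t'],d['R'][2]); cv2.imwrite(f"pics/{n}0.png",d['pixels'])
E
```

```text
pics
{'clock': np.float64(0.0), 'qpos': array([ 1.173,  0.277,  1.506,  0.   ,  1.361, -0.121]), 'qd': array([-0.   , -0.   ,  0.001,  0.001, -0.002,  0.   ]), 'effort': array([ 1.0000e-03, -4.1678e+01, -2.4581e+01,  0.0000e+00,  1.1000e-02,
        0.0000e+00]), 'position': array([0.157, 0.553, 0.23 ]), 'ee_rot': array([ 0.7  ,  0.097,  0.701, -0.098]), 'contact_force': array([ 0.114, -0.162,  0.133]), 'moment': array([-0.051, -0.038, -0.035]), 'width': np.float64(0.085)} 0.0187
scene [-0.19764773 -0.45296799  0.71375435] [ 0.7290783  0.3813638 -0.5683366]
top [ 0.39170294 -0.04459931  1.16006397] [ 0.16224672  0.00256015 -0.9867469 ]
```

```bash
python3 -c "
import cv2;a=cv2.imread('pics/scene0.png');b=cv2.imread('pics/top0.png');cv2.imwrite('pics/a.png',cv2.resize(a,(800,600)));cv2.imwrite('pics/b.png',cv2.resize(b,(800,600)))"
```

```text
(no output)
```

View pics/a.png

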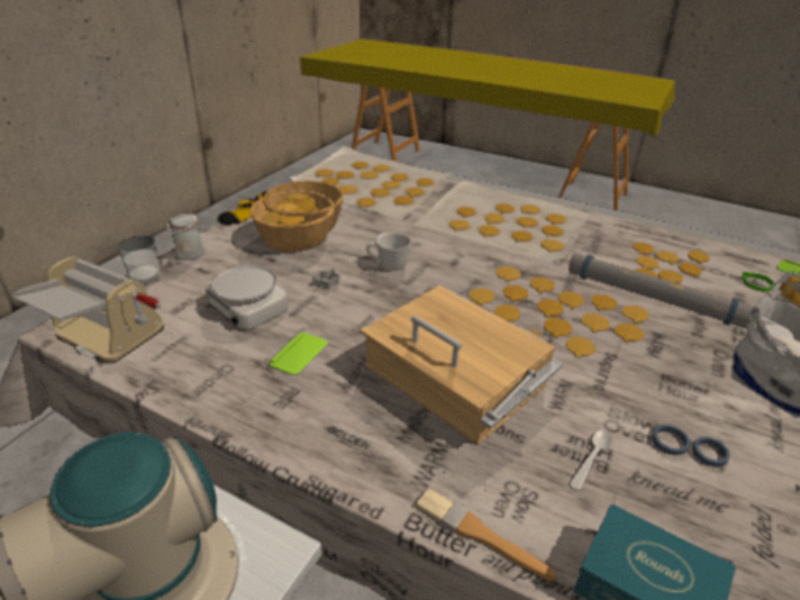

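View pics/b.png

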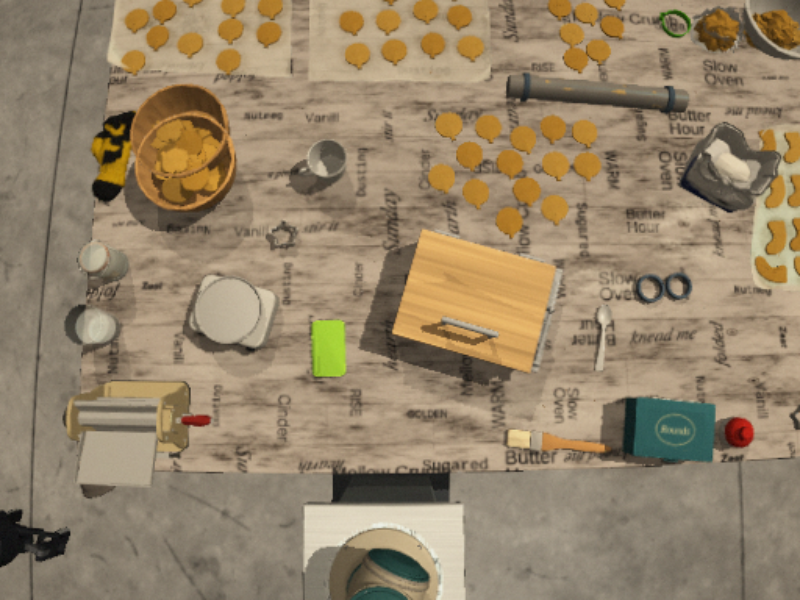

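The views show the bin with the lid's handle at about (470,330) in the top view (800 px wide), the scale at (230,312), the green scraper at (328,348) and the spoon at (602,340). The bin is turned by about 15°.

```bash
cat > m.py <<'E'
from h import *
for n in("top","scene"):
    d=cam(n); P=cloud(d); hsv=cv2.cvtColor(d['pixels'],cv2.COLOR_BGR2HSV); ok=d['depth']>0
    box=(P[...,0]>.2)&(P[...,0]<.75)&(P[...,1]>-.4)&(P[...,1]<.45)&ok
    m=box&(P[...,2]>.086)&(P[...,2]<.103)&(P[...,1]<.1)
    q=P[m]; r=cv2.minAreaRect(q[:,:2].astype(np.float32)); print(n,'lid',len(q),'z',np.median(q[:,2]),r, cv2.boxPoints(r).round(4).tolist())
    # wood contour by colour, corners on z=.0945
    h=box&(P[...,2]>.125)&(P[...,2]<.16)&(P[...,1]<.1)&(hsv[...,1]<100)
    q=P[h]; 
    if len(q)>5: print(' handle',len(q),'z med/max',np.median(q[:,2]),q[:,2].max(),'rect',cv2.minAreaRect(q[:,:2].astype(np.float32)))
    p=box&(P[...,2]>.05)&(P[...,2]<.07)&(P[...,1]>.1)&(P[...,1]<.4)
    q=P[p]; print(' pan',len(q),np.median(q[:,2]),cv2.minEnclosingCircle(q[:,:2].astype(np.float32)),q[:,:2].mean(0))
    g=box&(hsv[...,1]>180)&(hsv[...,0]>30)&(hsv[...,0]<50); print(' scraper',P[g].mean(0),P[g].min(0),P[g].max(0))
E
python3 m.py
```

```text
top lid 6383 z 0.09453991164663145 ((0.5474287271499634, -0.18794123828411102), (0.28391680121421814, 0.22127364575862885), 73.29109954833984) [[0.40059998631477356, -0.2921000123023987], [0.6126000285148621, -0.35569998621940613], [0.6941999793052673, -0.08380000293254852], [0.4823000133037567, -0.02019999921321869]]
 handle 149 z med/max 0.1442704922833875 0.1502771204751454 rect ((0.4887552857398987, -0.16353288292884827), (0.1041250005364418, 0.01141953095793724), 72.85731506347656)
 pan 1554 0.0605700518692045 ((0.5106208920478821, 0.37755298614501953), 0.23915037512779236) [0.52862117 0.3040689 ]
 scraper [0.46130714 0.10916658 0.004343  ] [ 0.40615561  0.07616984 -0.00507454] [0.51776944 0.14410194 0.01383137]
scene lid 4842 z 0.09536881473170755 ((0.5466635227203369, -0.1898975372314453), (0.28656265139579773, 0.22146330773830414), 73.34591674804688) [[0.3995000123977661, -0.2953999936580658], [0.6116999983787537, -0.3589000105857849], [0.6937999725341797, -0.0843999981880188], [0.48159998655319214, -0.020899999886751175]]
 handle 173 z med/max 0.14410673041728284 0.14960713162481332 rect ((0.48737308382987976, -0.16646486520767212), (0.10395587980747223, 0.011482484638690948), 73.6382827758789)
 pan 937 0.060850804426340055 ((0.5110644698143005, 0.37186604738235474), 0.2396198958158493) [0.51257861 0.31285974]
 scraper [0.45750494 0.10392102 0.00457663] [0.40415956 0.07328434 0.00085642] [0.5141093  0.13229301 0.01137373]
```

```bash
cat > t.py <<'E'
from h import *
YAW=np.radians(-16.7)
B=np.array([np.cos(YAW),np.sin(YAW),0]); L=np.array([-B[1],B[0],0]); Z=np.array([0,0,1.])
HNG=np.array([.648,-.212,.090]); BIN=HNG-.1*B-.09*Z
def handle(t): return HNG+.165*(-np.cos(t)*B+np.sin(t)*Z)+.0495*(np.sin(t)*B+np.cos(t)*Z)
def go(tcp,xa,ya):
    "print delta (cm) and dr (rad) to take the TCP to tcp with tool x along xa and y nearly along +-ya"
    s=manip.get_state(); w,x,y,z=s['ee_rot']; R0=R.from_quat([x,y,z,w])
    xa=xa/np.linalg.norm(xa); ya=ya-xa*(xa@ya); ya/=np.linalg.norm(ya)
    for sg in(1,-1):
        R1=R.from_matrix(np.c_[xa,sg*ya,np.cross(xa,sg*ya)])
        print(sg,'d',np.round(R0.inv().apply(tcp-s['position'])*100,2).tolist(),'dr',np.round((R0.inv()*R1).as_rotvec(),3).tolist())
    print('t',s['clock'],'pos',np.round(s['position'],4),'tgt',np.round(tcp,4),'q',np.round(s['qpos'],2),'F',np.round(s['contact_force'],1),'w',round(float(s['width']),4))
E
python3 - <<'E'
from t import *
go(np.array([.488,-.165,.22]),-Z,B)
d=cam("top");P=cloud(d)
s=(P[...,2]>.056)&(P[...,2]<.066)&(abs(P[...,0]-.53)<.12)&(abs(P[...,1]-.27)<.12)
n,lab,st,c=cv2.connectedComponentsWithStats(s.astype(np.uint8));i=1+st[1:,4].argmax();q=P[lab==i]
print(st[i],np.median(q[:,2]),cv2.minEnclosingCircle(q[:,:2].astype(np.float32)),q.mean(0))
d=cam("scene");P=cloud(d)
s=(P[...,2]>.056)&(P[...,2]<.066)&(abs(P[...,0]-.53)<.12)&(abs(P[...,1]-.27)<.12)
n,lab,st,c=cv2.connectedComponentsWithStats(s.astype(np.uint8));i=1+st[1:,4].argmax();q=P[lab==i]
print(st[i],np.median(q[:,2]),cv2.minEnclosingCircle(q[:,:2].astype(np.float32)),q.mean(0))
E
```

```text
1 d [1.14, -60.0, 51.45] dr [1.585, 0.001, 0.001]
-1 d [1.14, -60.0, 51.45] dr [-1.556, -0.001, 0.001]
t 0.2 pos [0.157  0.5528 0.2307] tgt [ 0.488 -0.165  0.22 ] q [ 1.17  0.28  1.51  0.    1.36 -0.12] F [ 0.4 -0.3  0.4] w 0.0856
[ 125  176   43   44 1437] 0.060613525280771574 ((0.5357180833816528, 0.30024051666259766), 0.06837540864944458) [0.53537157 0.30025021 0.06069035]
[135 169  42  24 749] 0.06098046494621523 ((0.5391939282417297, 0.2971735894680023), 0.07039247453212738) [0.5348874  0.29598366 0.06106923]
```

```bash
python3 -m creep '{"delta_pos":[[1.1,-60,51.5],[1.1,-60,51.5],[1.1,-60,51.5],[1.1,-60,51.5],[1.1,-60,51.5],[1.1,-60,51.5],[1.1,-60,51.5],[1.1,-60,51.5],[1.1,-60,51.5],[1.1,-60,51.5]],"dr":[[1.585,0,0],[1.585,0,0],[1.585,0,0],[1.585,0,0],[1.585,0,0],[1.585,0,0],[1.585,0,0],[1.585,0,0],[1.585,0,0],[1.585,0,0]]}' 0.2 40; python3 -c "
from t import *
go(np.array([.488,-.165,.22]),-Z,B)"
```

```text
clock: 1.3
position: [0.3671, 0.0974, 0.2247]
ee_rot: [0.444, 0.551, 0.444, -0.55]
contact_force: [0.9, 0.1, 0.4]
width: 0.0511
1 d [0.48, 17.34, 23.1] dr [0.079, -0.001, -0.001]
-1 d [0.48, 17.34, 23.1] dr [-3.062, 0.002, -0.001]
t 1.3 pos [0.3671 0.0974 0.2247] tgt [ 0.488 -0.165  0.22 ] q [ 0.08 -0.02  1.88  0.    1.28  0.29] F [0.9 0.1 0.4] w 0.0511
```

```bash
python3 -m creep '{"delta_pos":[[0.5,17.3,23.1],[0.5,17.3,23.1],[0.5,17.3,23.1],[0.5,17.3,23.1],[0.5,17.3,23.1],[0.5,17.3,23.1],[0.5,17.3,23.1],[0.5,17.3,23.1],[0.5,17.3,23.1]],"dr":[[0.08,0,0],[0.08,0,0],[0.08,0,0],[0.08,0,0],[0.08,0,0],[0.08,0,0],[0.08,0,0],[0.08,0,0],[0.08,0,0]]}'
python3 - <<'E'
from t import *
go(handle(0)-.019*Z,-Z,B); go(np.array([.488,-.165,.1205]),-Z,B)
a=[cam(n)['pixels'] for n in("scene","top")]
cv2.imwrite('pics/c.png',cv2.resize(np.hstack([a[0][130:310,180:400],a[1][130:310,220:440]]),(800,327)))
E
```

```text
clock: 2.2
position: [0.4881, -0.1613, 0.2192]
ee_rot: [-0.423, -0.566, -0.424, 0.566]
contact_force: [-0.8, -0.0, -0.6]
width: 0.0517
1 d [9.87, 0.28, 0.27] dr [0.006, -0.001, 0.001]
-1 d [9.87, 0.28, 0.27] dr [-3.136, -0.002, -0.001]
t 2.2 pos [ 0.4881 -0.1613  0.2192] tgt [ 0.49   -0.1646  0.1205] q [-0.45  0.19  1.65  0.    1.3  -0.17] F [-0.8 -0.  -0.6] w 0.0517
1 d [9.87, 0.11, 0.37] dr [0.006, -0.001, 0.001]
-1 d [9.87, 0.11, 0.37] dr [-3.136, -0.002, -0.001]
t 2.2 pos [ 0.4881 -0.1613  0.2192] tgt [ 0.488  -0.165   0.1205] q [-0.45  0.19  1.65  0.    1.3  -0.17] F [-0.8 -0.  -0.6] w 0.0517
```

View pics/c.png

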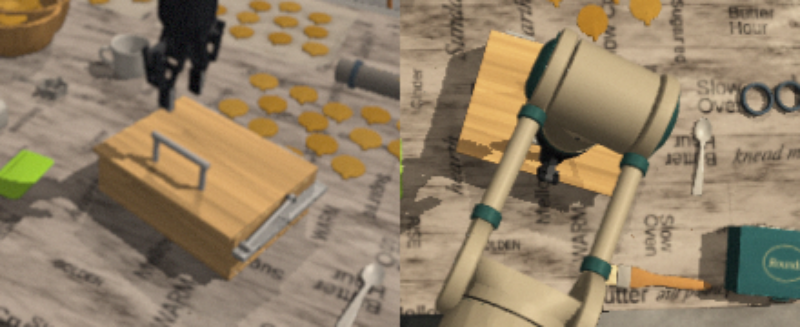

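The gripper hovers over the handle (fingers near (175,85) in the left crop, bar at (180,160)), jaws before and behind the bar. Next I go down and close.

```bash
python3 -m creep '{"delta_pos":[[5,0.2,0.3],[9.8,0.2,0.3],[9.8,0.2,0.3],[9.8,0.2,0.3],[9.8,0.2,0.3]],"dr":[[0,0,0],[0,0,0],[0,0,0],[0,0,0],[0,0,0]]}'; python3 -m creep '{"delta_pos":[[0,0,0],[0,0,0],[0,0,0],[0,0,0],[0,0,0],[0,0,0]],"dr":[[0,0,0],[0,0,0],[0,0,0],[0,0,0],[0,0,0],[0,0,0]]}' -1 40
```

```text
clock: 2.8
position: [0.4918, -0.1661, 0.1239]
ee_rot: [0.425, 0.567, 0.422, -0.565]
contact_force: [-0.2, -0.1, 0.5]
width: 0.0514
clock: 3.4
position: [0.4889, -0.1655, 0.1227]
ee_rot: [-0.423, -0.566, -0.424, 0.566]
contact_force: [-3.9, 0.7, 7.4]
width: 0.0106
```

Run:
```python
from t import *
def tab(a,b,n):
    p=handle(a)
    print([[round(-(q-p)[2]*100,1),round((q-p)@B*100,1),0] for q in map(handle,np.linspace(a,b,n+1)[1:])])
tab(0,.6,10); tab(.6,1.22,10)
```

```text
[[np.float64(-1.0), np.float64(0.3), 0], [np.float64(-1.9), np.float64(0.7), 0], [np.float64(-2.9), np.float64(1.2), 0], [np.float64(-3.8), np.float64(1.6), 0], [np.float64(-4.7), np.float64(2.2), 0], [np.float64(-5.5), np.float64(2.8), 0], [np.float64(-6.3), np.float64(3.5), 0], [np.float64(-7.1), np.float64(4.2), 0], [np.float64(-7.8), np.float64(4.9), 0], [np.float64(-8.5), np.float64(5.7), 0]]
[[np.float64(-0.6), np.float64(0.9), 0], [np.float64(-1.2), np.float64(1.7), 0], [np.float64(-1.8), np.float64(2.7), 0], [np.float64(-2.2), np.float64(3.6), 0], [np.float64(-2.7), np.float64(4.6), 0], [np.float64(-3.0), np.float64(5.6), 0], [np.float64(-3.3), np.float64(6.6), 0], [np.float64(-3.5), np.float64(7.7), 0], [np.float64(-3.7), np.float64(8.7), 0], [np.float64(-3.8), np.float64(9.8), 0]]
```

```bash
python3 -m creep '{"delta_pos":[[-1,0.3,0],[-1.9,0.7,0],[-2.9,1.2,0],[-3.8,1.6,0],[-4.7,2.2,0],[-5.5,2.8,0],[-6.3,3.5,0],[-7.1,4.2,0],[-7.8,4.9,0],[-8.5,5.7,0]],"dr":[[0,0,0],[0,0,0],[0,0,0],[0,0,0],[0,0,0],[0,0,0],[0,0,0],[0,0,0],[0,0,0],[0,0,0]]}'
python3 - <<'E'
from t import *
go(handle(.6)-.019*Z,-Z,B)
E
```

```text
clock: 4.4
position: [0.5405, -0.1809, 0.2079]
ee_rot: [-0.421, -0.564, -0.426, 0.568]
contact_force: [-12.9, 2.6, 9.9]
width: 0.0104
1 d [0.28, 0.37, -0.11] dr [0.006, 0.001, 0.009]
-1 d [0.28, 0.37, -0.11] dr [-3.136, -0.015, 0.001]
t 4.4 pos [ 0.5405 -0.1809  0.2079] tgt [ 0.5443 -0.1809  0.205 ] q [-0.44  0.29  1.55 -0.    1.32 -0.16] F [-12.9   2.6   9.9] w 0.0104
```

```bash
python3 -m creep '{"delta_pos":[[-0.6,0.9,0],[-1.2,1.7,0],[-1.8,2.7,0],[-2.2,3.6,0],[-2.7,4.6,0],[-3.0,5.6,0],[-3.3,6.6,0],[-3.5,7.7,0],[-3.7,8.7,0],[-3.8,9.8,0]],"dr":[[0,0,0],[0,0,0],[0,0,0],[0,0,0],[0,0,0],[0,0,0],[0,0,0],[0,0,0],[0,0,0],[0,0,0]]}'
python3 - <<'E'
from t import *
go(handle(1.22)-.019*Z,-Z,B)
a=[cam(n) for n in("scene","top")]
cv2.imwrite('pics/d.png',cv2.resize(np.hstack([a[0]['pixels'][90:310,180:400],a[1]['pixels'][110:330,220:440]]),(800,400)))
P=cloud(a[0]); hsv=cv2.cvtColor(a[0]['pixels'],cv2.COLOR_BGR2HSV)
m=(a[0]['depth']>0)&(P[...,2]>.15)&(hsv[...,1]>70)&(hsv[...,0]<25)&(np.linalg.norm(P[...,:2]-HNG[:2],axis=2)<.2)
r=P[m]-HNG; rb=r@B; print(m.sum(),'lid angle',np.pi/2-np.arctan(-np.polyfit(r[:,2],rb,1)[0]), )
E
```

```text
clock: 5.4
position: [0.6395, -0.2105, 0.2463]
ee_rot: [0.425, 0.566, 0.423, -0.566]
contact_force: [-4.0, -2.0, 5.3]
width: 0.0105
1 d [0.34, -0.16, -0.1] dr [0.005, 0.001, -0.003]
-1 d [0.34, -0.16, -0.1] dr [-3.136, 0.004, 0.002]
t 5.4 pos [ 0.6395 -0.2105  0.2463] tgt [ 0.6382 -0.2091  0.243 ] q [-0.42  0.42  1.25 -0.    1.47 -0.13] F [-4.  -2.   5.3] w 0.0105
3362 lid angle 1.483671325721697
```

View pics/d.png

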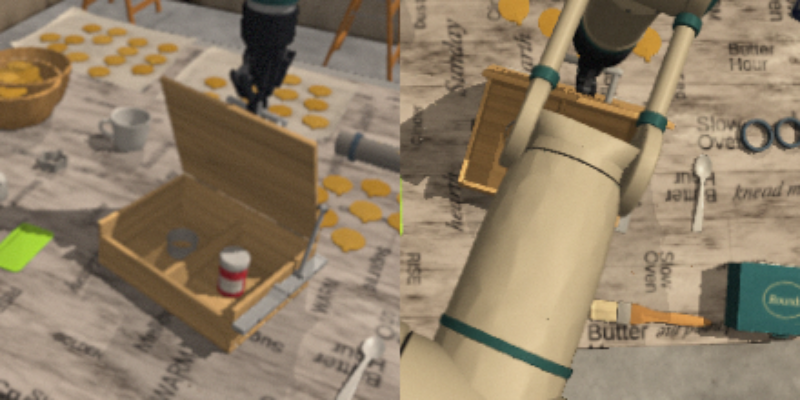

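The lid stands at about 1.23 rad by the handle's position, with the stay's foot on the rail (right side, about (305,260)). The tub is in the right compartment (233,272) and the cutter in the left (182,242). Next I lower the lid.

```bash
python3 - <<'E'
from t import *
p=handle(1.22)
for t in(1.18,1.14,1.1,1.06,1.03,1.0,.98,.96):
    q=handle(t); print(t,round(-(q-p)[2]*100,2),round((q-p)@B*100,2))
E
python3 -m creep '{"delta_pos":[[0.1,-0.7,0],[0.1,-1.4,0],[0.3,-2.1,0],[0.4,-2.8,0],[0.5,-3.2,0],[0.5,-3.2,0],[0.5,-3.2,0]],"dr":[[0,0,0],[0,0,0],[0,0,0],[0,0,0],[0,0,0],[0,0,0],[0,0,0]]}'
python3 - <<'E'
from t import *
go(handle(1.03)-.019*Z,-Z,B)
E
```

```text
1.18 0.05 -0.69
1.14 0.14 -1.37
1.1 0.25 -2.05
1.06 0.38 -2.73
1.03 0.5 -3.23
1.0 0.64 -3.73
0.98 0.74 -4.06
0.96 0.84 -4.39
clock: 6.2
position: [0.6084, -0.2011, 0.2406]
ee_rot: [0.425, 0.566, 0.423, -0.566]
contact_force: [-2.0, -2.2, 6.3]
width: 0.0105
1 d [0.26, -0.14, -0.09] dr [0.005, 0.001, -0.003]
-1 d [0.26, -0.14, -0.09] dr [-3.136, 0.004, 0.001]
t 6.2 pos [ 0.6084 -0.2011  0.2406] tgt [ 0.6073 -0.1998  0.2379] q [-0.43  0.37  1.34 -0.    1.43 -0.14] F [-2.  -2.2  6.3] w 0.0105
```

```bash
python3 -m creep '{"delta_pos":[[0.1,-0.3,0],[0.15,-0.5,0],[0.15,-0.5,0],[0.15,-0.5,0]],"dr":[[0,0,0],[0,0,0],[0,0,0],[0,0,0]]}'; python3 -m creep '{"delta_pos":[[0.05,-0.2,0],[0.1,-0.35,0],[0.1,-0.35,0],[0.1,-0.35,0]],"dr":[[0,0,0],[0,0,0],[0,0,0],[0,0,0]]}'
```

```text
clock: 6.6
position: [0.6033, -0.1996, 0.2389]
ee_rot: [0.424, 0.566, 0.423, -0.566]
contact_force: [-2.9, -2.4, 6.8]
width: 0.0105
clock: 7.0
position: [0.6008, -0.1988, 0.2382]
ee_rot: [0.425, 0.567, 0.422, -0.566]
contact_force: [-1.9, -2.6, 7.7]
width: 0.011
```

```bash
python3 -m creep '{"delta_pos":[[0.05,-0.2,0],[0.1,-0.35,0],[0.1,-0.35,0],[0.1,-0.35,0]],"dr":[[0,0,0],[0,0,0],[0,0,0],[0,0,0]]}';python3 - <<'E'
from t import *
a=cam("scene")
cv2.imwrite('pics/e.png',cv2.resize(a['pixels'][90:310,200:400],(800,600)))
E
```

```text
clock: 7.4
position: [0.6001, -0.1986, 0.238]
ee_rot: [0.427, 0.568, 0.42, -0.564]
contact_force: [3.2, -3.3, 7.5]
width: 0.0103
```

View pics/e.png

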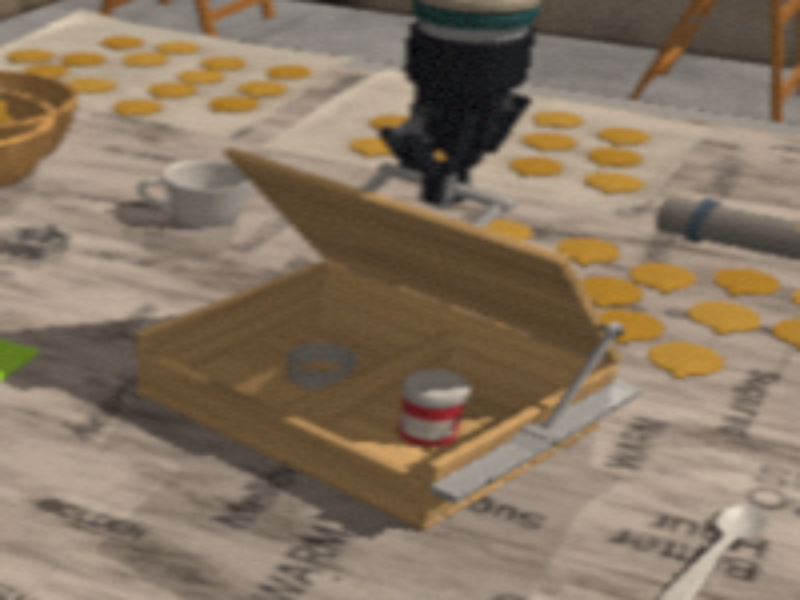

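The stay leans with its foot at the tooth (540,432) and further lowering met resistance, so the lid is propped at about 1.0 rad. Next I let go and rise.

```bash
python3 -m creep '{"delta_pos":[[0,0.25,0],[0,0.25,0],[0,0.25,0],[0,0.25,0],[0,0.25,0]],"dr":[[0,0,0],[0,0,0],[0,0,0],[0,0,0],[0,0,0]]}' -0.15; python3 -m creep '{"delta_pos":[[-2,0,0],[-5,0,0],[-9,0,0],[-13,0,0],[-13,0,0],[-13,0,0]],"dr":[[0,0,0],[0,0,0],[0,0,0],[0,0,0],[0,0,0],[0,0,0]]}'
```

```text
clock: 7.95
position: [0.5985, -0.1974, 0.2353]
ee_rot: [-0.423, -0.566, -0.424, 0.566]
contact_force: [1.3, -0.0, -1.3]
width: 0.0364
clock: 8.55
position: [0.599, -0.1978, 0.3669]
ee_rot: [0.424, 0.567, 0.423, -0.566]
contact_force: [-0.0, 0.6, 0.2]
width: 0.036
```

Run:
```python
from t import *
go(np.array([.36,.12,.35]),.5*B-.866*Z,L)
```

```text
1 d [1.61, -31.89, -23.75] dr [-1.526, -0.409, 0.407]
-1 d [1.61, -31.89, -23.75] dr [1.537, 0.408, 0.41]
t 8.55 pos [ 0.599  -0.1978  0.3669] tgt [0.36 0.12 0.35] q [-0.43  0.32  1.11  0.    1.71 -0.14] F [-0.   0.6  0.2] w 0.036
```

```bash
python3 -m creep '{"delta_pos":[[1.6,-31.9,-23.7],[1.6,-31.9,-23.7],[1.6,-31.9,-23.7],[1.6,-31.9,-23.7],[1.6,-31.9,-23.7],[1.6,-31.9,-23.7],[1.6,-31.9,-23.7],[1.6,-31.9,-23.7],[1.6,-31.9,-23.7],[1.6,-31.9,-23.7]],"dr":[[-1.526,-0.409,0.407],[-1.526,-0.409,0.407],[-1.526,-0.409,0.407],[-1.526,-0.409,0.407],[-1.526,-0.409,0.407],[-1.526,-0.409,0.407],[-1.526,-0.409,0.407],[-1.526,-0.409,0.407],[-1.526,-0.409,0.407],[-1.526,-0.409,0.407]]}' 1
python3 - <<'E'
from t import *
go(np.array([.36,.12,.35]),.5*B-.866*Z,L)
print('bin',BIN)
ims=[]
for n in("scene","top"):
    d=cam(n); P=cloud(d); px=d['pixels']; hsv=cv2.cvtColor(px,cv2.COLOR_BGR2HSV); ims.append(px)
    r=P-BIN; b=r@B; l=r@L; ok=(d['depth']>0)&(abs(b)<.095)&(l>-.125)&(l<-.008)&(P[...,2]>.015)
    red=ok&(hsv[...,1]>130)&((hsv[...,0]<6)|(hsv[...,0]>172)); wh=ok&(hsv[...,1]<50)&(hsv[...,2]>110)&(P[...,2]<.1)
    for k,m in(('red',red),('white',wh)):
        if m.sum()>3: q=P[m]; print(n,k,m.sum(),q.mean(0).round(4),q.min(0).round(4),q.max(0).round(4),'bl',b[m].mean().round(4),l[m].mean().round(4))
    m=wh&(P[...,2]>.068)
    if m.sum()>5:
        q=P[m]; print(' captop',m.sum(),np.median(q[:,2]),cv2.minEnclosingCircle(q[:,:2].astype(np.float32)))
cv2.imwrite('pics/f.png',cv2.resize(np.hstack([ims[0][90:310,200:400],ims[1][110:330,220:420]]),(800,440)))
E
```

```text
clock: 9.55
position: [0.3573, 0.1217, 0.3478]
ee_rot: [0.84, 0.115, 0.504, -0.164]
contact_force: [-0.6, -0.3, -0.4]
width: 0.0851
1 d [-0.05, -0.05, 0.38] dr [-0.11, -0.037, 0.03]
-1 d [-0.05, -0.05, 0.38] dr [3.031, 0.046, 0.056]
t 9.55 pos [0.3573 0.1217 0.3478] tgt [0.36 0.12 0.35] q [ 0.48 -0.26  1.86 -0.38  1.22 -0.61] F [-0.6 -0.3 -0.4] w 0.0851
bin [ 0.55221775 -0.18326395  0.        ]
scene red 77 [ 0.5179 -0.2464  0.0452] [ 0.51   -0.2603  0.0151] [ 0.5369 -0.2259  0.0606] bl -0.0147 -0.0704
scene white 97 [ 0.5199 -0.2507  0.0621] [ 0.5099 -0.2618  0.0213] [ 0.5405 -0.2358  0.0811] bl -0.0116 -0.0739
 captop 63 0.07690622201573938 ((0.5260231494903564, -0.24815022945404053), 0.017728671431541443)
top red 18 [ 0.526  -0.2198  0.0413] [ 0.5139 -0.2281  0.0157] [ 0.5404 -0.217   0.0582] bl -0.0146 -0.0425
top white 22 [ 0.5212 -0.2472  0.0769] [ 0.5144 -0.2559  0.0721] [ 0.5298 -0.2366  0.0812] bl -0.0114 -0.0701
 captop 22 0.07701474792432139 ((0.5219826698303223, -0.24626484513282776), 0.012402181513607502)
```

View pics/f.png

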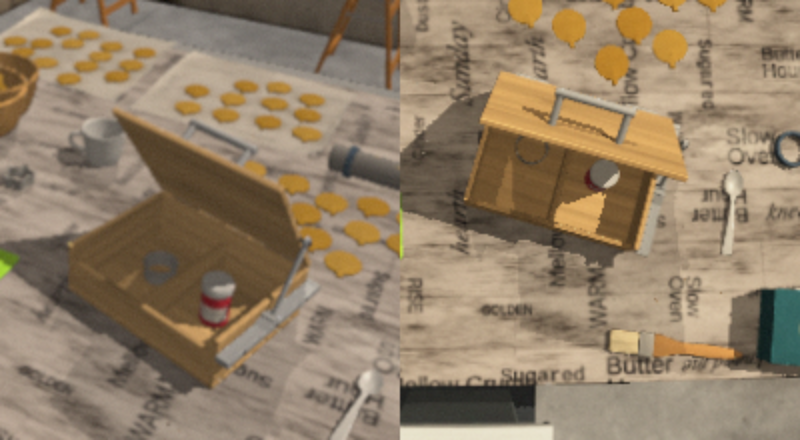

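The lid stands propped by itself; the tub in the scene crop is at (217,298), in the top crop at (603,175), partly under the lid. I refine its cap top from all points at that height.

Run:
```python
from t import *
for n in("scene","top"):
    d=cam(n); P=cloud(d); px=d['pixels']; hsv=cv2.cvtColor(px,cv2.COLOR_BGR2HSV)
    r=P-BIN; b=r@B; l=r@L; m=(d['depth']>0)&(abs(b)<.09)&(l>-.12)&(l<-.015)&(P[...,2]>.071)&(P[...,2]<.083)&(hsv[...,1]<90)
    q=P[m]; print(n,m.sum(),np.median(q[:,2]),cv2.minEnclosingCircle(q[:,:2].astype(np.float32)),'b',b[m].min(),b[m].max(),'l',l[m].min(),l[m].max())
    m=(d['depth']>0)&(abs(b)<.09)&(l>-.12)&(l<-.015)&(P[...,2]>.025)&(P[...,2]<.083)&((hsv[...,1]<90)|(hsv[...,1]>130)&((hsv[...,0]<6)|(hsv[...,0]>172)))
    print(' jar',m.sum(),'b',np.percentile(b[m],[2,98]),'l',np.percentile(l[m],[2,98]))
```

```text
scene 162 0.07796100981980919 ((0.5315285921096802, -0.23830737173557281), 0.02322619967162609) b -0.025605089930798238 0.018990035558724902 l -0.08103039774234908 -0.039067951220903195
 jar 324 b [-0.02390067  0.01532715] l [-0.08060469 -0.04173515]
top 165 0.07762927192578561 ((0.5317602157592773, -0.23780620098114014), 0.022087836638092995) b -0.024638553137853226 0.016881363182809774 l -0.08006441130850907 -0.036077294379291164
 jar 186 b [-0.02382686  0.01475125] l [-0.07761533 -0.03719808]
```

Run:
```python
from t import *
xa=.5*B-.866*Z; g=np.array([.5316,-.238,.047])+.019*xa
go(g-.13*xa,xa,L); go(g,xa,L)
```

```text
1 d [29.01, -26.97, 12.75] dr [-0.126, -0.037, 0.034]
-1 d [29.01, -26.97, 12.75] dr [3.015, 0.052, 0.057]
t 9.75 pos [0.3589 0.1194 0.3487] tgt [ 0.4784 -0.2221  0.1431] q [ 0.47 -0.26  1.86 -0.38  1.22 -0.6 ] F [ 1.  -0.6  0.7] w 0.0855
1 d [41.99, -26.49, 13.21] dr [-0.126, -0.037, 0.034]
-1 d [41.99, -26.49, 13.21] dr [3.015, 0.052, 0.057]
t 9.75 pos [0.3589 0.1194 0.3487] tgt [ 0.5407 -0.2407  0.0305] q [ 0.47 -0.26  1.86 -0.38  1.22 -0.6 ] F [ 1.  -0.6  0.7] w 0.0855
```

```bash
python3 -m creep '{"delta_pos":[[29,-27,12.7],[29,-27,12.7],[29,-27,12.7],[29,-27,12.7],[29,-27,12.7],[29,-27,12.7],[29,-27,12.7],[29,-27,12.7],[29,-27,12.7],[29,-27,12.7]],"dr":[[-0.126,-0.037,0.034],[-0.126,-0.037,0.034],[-0.126,-0.037,0.034],[-0.126,-0.037,0.034],[-0.126,-0.037,0.034],[-0.126,-0.037,0.034],[-0.126,-0.037,0.034],[-0.126,-0.037,0.034],[-0.126,-0.037,0.034],[-0.126,-0.037,0.034]]}' 0.55
python3 - <<'E'
from t import *
xa=.5*B-.866*Z; g=np.array([.5316,-.238,.047])+.019*xa
go(g-.13*xa,xa,L); go(g,xa,L)
a=[cam(n)['pixels'] for n in("scene","top")]
cv2.imwrite('pics/g.png',cv2.resize(np.hstack([a[0][90:310,200:400],a[1][110:330,220:420]]),(800,440)))
E
```

```text
clock: 10.75
position: [0.4799, -0.2272, 0.1415]
ee_rot: [0.856, 0.076, 0.495, -0.128]
contact_force: [-0.1, -0.3, 0.8]
width: 0.0662
1 d [-0.29, 0.45, -0.17] dr [-0.007, -0.003, 0.001]
-1 d [-0.29, 0.45, -0.17] dr [3.134, 0.002, 0.004]
t 10.75 pos [ 0.4799 -0.2272  0.1415] tgt [ 0.4784 -0.2221  0.1431] q [-0.72  0.08  2.15  0.47  0.47 -2.36] F [-0.1 -0.3  0.8] w 0.0662
1 d [12.71, 0.47, -0.14] dr [-0.007, -0.003, 0.001]
-1 d [12.71, 0.47, -0.14] dr [3.134, 0.002, 0.004]
t 10.75 pos [ 0.4799 -0.2272  0.1415] tgt [ 0.5407 -0.2407  0.0305] q [-0.72  0.08  2.15  0.47  0.47 -2.36] F [-0.1 -0.3  0.8] w 0.0662
```

View pics/g.png

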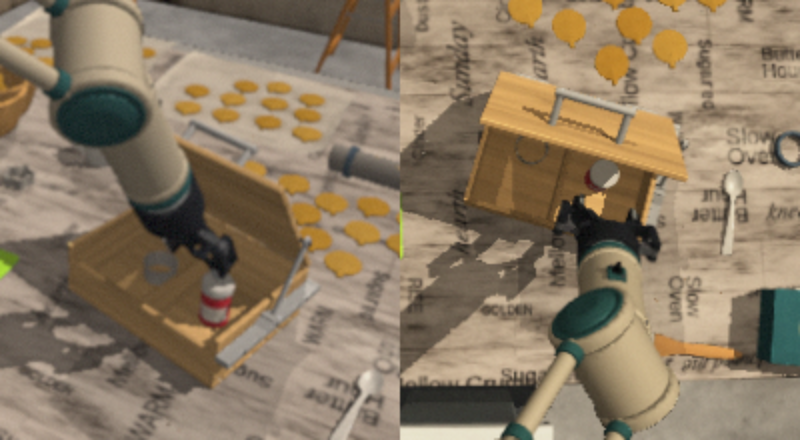

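```bash
python3 -m creep '{"delta_pos":[[1,0,0],[2,0,0],[2,0,0]],"dr":[[0,0,0],[0,0,0],[0,0,0]]}'
python3 - <<'E'
from t import *
xa=.5*B-.866*Z; g=np.array([.5316,-.238,.047])+.019*xa
go(g,xa,L)
E
```

```text
clock: 11.15
position: [0.4894, -0.2233, 0.1262]
ee_rot: [0.857, 0.072, 0.495, -0.124]
contact_force: [0.1, -0.1, -0.4]
width: 0.0662
1 d [10.99, -0.22, -0.1] dr [0.003, 0.0, -0.002]
-1 d [10.99, -0.22, -0.1] dr [-3.139, 0.004, 0.0]
t 11.15 pos [ 0.4894 -0.2233  0.1262] tgt [ 0.5407 -0.2407  0.0305] q [-0.69  0.11  2.17  0.51  0.42 -2.4 ] F [ 0.1 -0.1 -0.4] w 0.0662
```

```bash
python3 -m creep '{"delta_pos":[[1.5,-0.2,-0.1],[3,-0.2,-0.1],[4.5,-0.2,-0.1],[4.5,-0.2,-0.1],[4.5,-0.2,-0.1]],"dr":[[0,0,0],[0,0,0],[0,0,0],[0,0,0],[0,0,0]]}'
python3 - <<'E'
from t import *
xa=.5*B-.866*Z; g=np.array([.5316,-.238,.047])+.019*xa
go(g,xa,L)
E
```

```text
clock: 11.65
position: [0.5096, -0.2319, 0.0879]
ee_rot: [0.857, 0.072, 0.494, -0.124]
contact_force: [0.0, 0.2, 0.4]
width: 0.0665
1 d [6.58, 0.03, -0.08] dr [0.003, 0.001, -0.002]
-1 d [6.58, 0.03, -0.08] dr [-3.138, 0.003, 0.002]
t 11.65 pos [ 0.5096 -0.2319  0.0879] tgt [ 0.5407 -0.2407  0.0305] q [-0.68  0.21  2.18  0.65  0.32 -2.54] F [0.  0.2 0.4] w 0.0665
```

Joint 6 is nearing its limit (-2.54), so I back off and give the tool a half turn the other way.

```bash
python3 -m creep '{"delta_pos":[[-3,0,0],[-7.5,0,0],[-7.5,0,0],[-7.5,0,0]],"dr":[[0,0,0],[0,0,0],[0,0,0],[0,0,0]]}'; 
python3 -m creep '{"delta_pos":[[0,0,0],[0,0,0],[0,0,0],[0,0,0],[0,0,0],[0,0,0],[0,0,0],[0,0,0],[0,0,0],[0,0,0]],"dr":[[1.4,0,0],[1.4,0,0],[1.4,0,0],[1.4,0,0],[1.4,0,0],[1.4,0,0],[1.4,0,0],[1.4,0,0],[1.4,0,0],[1.4,0,0]]}'
python3 - <<'E'
from t import *
xa=.5*B-.866*Z; g=np.array([.5316,-.238,.047])+.019*xa
go(g-.13*xa,xa,L)
E
```

```text
clock: 12.05
position: [0.4737, -0.2221, 0.1548]
ee_rot: [0.858, 0.071, 0.493, -0.125]
contact_force: [-0.0, -0.2, -0.3]
width: 0.0662
clock: 13.05
position: [0.4733, -0.2214, 0.1513]
ee_rot: [0.608, 0.608, 0.298, -0.415]
contact_force: [-0.2, 0.4, -0.9]
width: 0.0662
1 d [0.96, 0.05, -0.08] dr [-1.402, -0.002, -0.001]
-1 d [0.96, 0.05, -0.08] dr [1.74, -0.001, 0.002]
t 13.05 pos [ 0.4733 -0.2214  0.1513] tgt [ 0.4784 -0.2221  0.1431] q [-0.72  0.05  2.15  0.45  0.5  -0.95] F [-0.2  0.4 -0.9] w 0.0662
```

```bash
python3 -m creep '{"delta_pos":[[0,0,0],[0,0,0],[0,0,0],[0,0,0],[0,0,0],[0,0,0],[0,0,0],[0,0,0],[0,0,0],[0,0,0]],"dr":[[1.4,0,0],[1.4,0,0],[1.4,0,0],[1.4,0,0],[1.4,0,0],[1.4,0,0],[1.4,0,0],[1.4,0,0],[1.4,0,0],[1.4,0,0]]}'
python3 -m creep '{"delta_pos":[[1,0,-0.1],[1,0,-0.1],[1,0,-0.1],[1,0,-0.1],[1,0,-0.1]],"dr":[[0.34,0,0],[0.34,0,0],[0.34,0,0],[0.34,0,0],[0.34,0,0]]}'
python3 - <<'E'
from t import *
xa=.5*B-.866*Z; g=np.array([.5316,-.238,.047])+.019*xa
go(g,xa,-L)
E
```

```text
clock: 14.05
position: [0.4733, -0.2214, 0.1513]
ee_rot: [0.073, 0.857, -0.039, -0.509]
contact_force: [0.3, -0.4, 0.6]
width: 0.0662
clock: 14.55
position: [0.4791, -0.2229, 0.1436]
ee_rot: [-0.071, 0.857, -0.124, -0.495]
contact_force: [-0.5, -0.1, -0.8]
width: 0.0661
1 d [13.0, -0.04, 0.1] dr [0.005, 0.0, 0.002]
-1 d [13.0, -0.04, 0.1] dr [-3.137, -0.003, 0.0]
t 14.55 pos [ 0.4791 -0.2229  0.1436] tgt [ 0.5407 -0.2407  0.0305] q [-0.71  0.07  2.16  0.47  0.47  0.77] F [-0.5 -0.1 -0.8] w 0.0661
```

```bash
python3 -m creep '{"delta_pos":[[1.5,0,0.1],[3,0,0.1],[4.5,0,0.1],[6,0,0.1],[7.5,0,0.1],[9,0,0.1],[10,0,0.1],[10,0,0.1],[10,0,0.1]],"dr":[[0,0,0],[0,0,0],[0,0,0],[0,0,0],[0,0,0],[0,0,0],[0,0,0],[0,0,0],[0,0,0]]}'
python3 - <<'E'
from t import *
xa=.5*B-.866*Z; g=np.array([.5316,-.238,.047])+.019*xa
go(g,xa,-L)
E
```

```text
clock: 15.45
position: [0.5263, -0.2372, 0.0571]
ee_rot: [-0.071, 0.857, -0.124, -0.495]
contact_force: [0.7, 0.0, -0.3]
width: 0.0666
1 d [3.04, -0.07, 0.05] dr [0.004, -0.001, 0.001]
-1 d [3.04, -0.07, 0.05] dr [-3.137, -0.002, -0.001]
t 15.45 pos [ 0.5263 -0.2372  0.0571] tgt [ 0.5407 -0.2407  0.0305] q [-0.66  0.29  2.19  0.82  0.25  0.44] F [ 0.7  0.  -0.3] w 0.0666
```

Good alignment; I go the last 3 cm, then close gently.

```bash
python3 -m creep '{"delta_pos":[[1,0,0],[2,0,0],[3,-0.1,0],[3,-0.1,0],[3,-0.1,0]],"dr":[[0,0,0],[0,0,0],[0,0,0],[0,0,0],[0,0,0]]}'
python3 -m creep '{"delta_pos":[[0,0,0],[0,0,0],[0,0,0],[0,0,0],[0,0,0],[0,0,0],[0,0,0]],"dr":[[0,0,0],[0,0,0],[0,0,0],[0,0,0],[0,0,0],[0,0,0],[0,0,0]]}' -1 35
python3 - <<'E'
from t import *
print(manip.get_state()['qpos'].round(2))
E
```

```text
clock: 15.95
position: [0.5411, -0.2406, 0.032]
ee_rot: [-0.071, 0.858, -0.124, -0.494]
contact_force: [-0.6, -0.1, -0.1]
width: 0.0662
clock: 16.65
position: [0.5415, -0.2409, 0.0324]
ee_rot: [-0.071, 0.858, -0.125, -0.494]
contact_force: [-2.0, 0.9, 5.1]
width: 0.0425
[-0.65  0.35  2.19  1.04  0.2   0.23]
```

```bash
python3 -m creep '{"delta_pos":[[-1,0,0],[-2.5,0,0],[-4,0,0],[-5.5,0,0],[-7,0,0],[-8.5,0,0],[-10,0,0],[-11.5,0,0],[-13,0,0],[-14,0,0]],"dr":[[0,0,0],[0,0,0],[0,0,0],[0,0,0],[0,0,0],[0,0,0],[0,0,0],[0,0,0],[0,0,0],[0,0,0]]}'
python3 - <<'E'
from t import *
pan=np.array([.536,.299,.060]); g0=np.array([.5316,-.238,.047])
s=manip.get_state(); 
# clear waypoint: front of bin, raised, jar bottom ~.14 above table
xa=.5*B-.866*Z
go(np.array([.40,-.16,.26]),xa,-L)
E
```

```text
clock: 17.65
position: [0.4731, -0.2202, 0.153]
ee_rot: [-0.071, 0.857, -0.124, -0.495]
contact_force: [0.1, -1.1, -1.5]
width: 0.0421
1 d [-13.63, -3.69, 2.18] dr [0.004, -0.001, 0.001]
-1 d [-13.63, -3.69, 2.18] dr [-3.137, -0.002, -0.001]
t 17.65 pos [ 0.4731 -0.2202  0.153 ] tgt [ 0.4  -0.16  0.26] q [-0.72  0.05  2.15  0.45  0.5   0.79] F [ 0.1 -1.1 -1.5] w 0.0421
```

```bash
python3 -m creep '{"delta_pos":[[-3.4,-0.9,0.5],[-6.8,-1.8,1.1],[-10.2,-2.8,1.6],[-13.6,-3.7,2.2],[-13.6,-3.7,2.2],[-13.6,-3.7,2.2]],"dr":[[0,0,0],[0,0,0],[0,0,0],[0,0,0],[0,0,0],[0,0,0]]}'
cat > p.py <<'E'
from t import *
pan=np.array([.536,.299,.060]); y=np.radians(30); U=np.array([np.cos(y),np.sin(y),0]); V=np.array([-U[1],U[0],0]); xa=.5*U-.866*Z
P1=pan+.0095*U; P1[2]=.085
go(P1+.13*Z,xa,-V); go(P1,xa,-V)
E
python3 p.py
```

```text
clock: 18.25
position: [0.4005, -0.1603, 0.2594]
ee_rot: [-0.071, 0.858, -0.125, -0.494]
contact_force: [0.8, 0.1, -2.7]
width: 0.0421
1 d [4.07, -48.58, 1.64] dr [-0.701, -0.002, -0.408]
-1 d [4.07, -48.58, 1.64] dr [2.391, -0.516, 0.002]
t 18.25 pos [ 0.4005 -0.1603  0.2594] tgt [0.5442 0.3037 0.215 ] q [-0.73 -0.24  2.09  0.29  0.83  0.98] F [ 0.8  0.1 -2.7] w 0.0421
1 d [15.31, -48.6, 8.17] dr [-0.701, -0.002, -0.408]
-1 d [15.31, -48.6, 8.17] dr [2.391, -0.516, 0.002]
t 18.25 pos [ 0.4005 -0.1603  0.2594] tgt [0.5442 0.3037 0.085 ] q [-0.73 -0.24  2.09  0.29  0.83  0.98] F [ 0.8  0.1 -2.7] w 0.0421
```

```bash
python3 -m creep '{"delta_pos":[[0.2,-2.4,0.1],[0.5,-6,0.2],[0.8,-10,0.3],[1.2,-14,0.5],[1.6,-19,0.7],[2,-24,0.8],[2.4,-29,1],[2.8,-34,1.2],[3.2,-38,1.3],[3.5,-42,1.4]],"dr":[[-0.035,0,-0.02],[-0.087,0,-0.05],[-0.144,0,-0.084],[-0.2,0,-0.118],[-0.275,0,-0.16],[-0.347,0,-0.2],[-0.42,0,-0.243],[-0.49,0,-0.286],[-0.55,0,-0.32],[-0.61,0,-0.353]]}'
python3 p.py
```

```text
clock: 19.25
position: [0.5249, 0.243, 0.218]
ee_rot: [0.105, 0.846, 0.181, -0.491]
contact_force: [0.2, -0.8, -1.1]
width: 0.0421
1 d [2.37, -4.75, -3.54] dr [-0.088, 0.004, -0.051]
-1 d [2.37, -4.75, -3.54] dr [3.052, -0.078, -0.007]
t 19.25 pos [0.5249 0.243  0.218 ] tgt [0.5442 0.3037 0.215 ] q [0.26 0.05 1.95 0.13 0.63 1.33] F [ 0.2 -0.8 -1.1] w 0.0421
1 d [13.66, -4.76, 2.91] dr [-0.088, 0.004, -0.051]
-1 d [13.66, -4.76, 2.91] dr [3.052, -0.078, -0.007]
t 19.25 pos [0.5249 0.243  0.218 ] tgt [0.5442 0.3037 0.085 ] q [0.26 0.05 1.95 0.13 0.63 1.33] F [ 0.2 -0.8 -1.1] w 0.0421
```

```bash
python3 -m creep '{"delta_pos":[[1.2,-2.4,-1.8],[2.3,-4.7,-3.5],[2.3,-4.7,-3.5],[2.3,-4.7,-3.5],[2.3,-4.7,-3.5]],"dr":[[-0.044,0,-0.025],[-0.088,0,-0.051],[-0.088,0,-0.051],[-0.088,0,-0.051],[-0.088,0,-0.051]]}'
cat >> p.py <<'E'
a=[cam(n) for n in("scene","top")]
for d in a:
    P=cloud(d);hsv=cv2.cvtColor(d['pixels'],cv2.COLOR_BGR2HSV)
    m=(d['depth']>0)&(hsv[...,1]>130)&((hsv[...,0]<6)|(hsv[...,0]>172))&(np.linalg.norm(P[...,:2]-pan[:2],axis=2)<.08)
    if m.sum()>3: print('red',m.sum(),P[m].mean(0),P[m].min(0),P[m].max(0))
cv2.imwrite('pics/i%d.png'%int(manip.get_state()['clock']*10),cv2.resize(np.hstack([a[0]['pixels'][90:310,70:270],a[1]['pixels'][110:330,60:260]]),(800,440)))
E
python3 p.py; ls pics
```

```text
clock: 19.75
position: [0.5435, 0.2999, 0.217]
ee_rot: [0.129, 0.836, 0.222, -0.485]
contact_force: [0.7, -0.6, -2.7]
width: 0.0423
1 d [0.3, -0.29, -0.12] dr [-0.004, 0.003, -0.003]
-1 d [0.3, -0.29, -0.12] dr [3.137, -0.005, -0.005]
t 19.75 pos [0.5435 0.2999 0.217 ] tgt [0.5442 0.3037 0.215 ] q [0.34 0.12 1.88 0.15 0.64 1.3 ] F [ 0.7 -0.6 -2.7] w 0.0423
1 d [11.58, -0.3, 6.35] dr [-0.004, 0.003, -0.003]
-1 d [11.58, -0.3, 6.35] dr [3.137, -0.005, -0.005]
t 19.75 pos [0.5435 0.2999 0.217 ] tgt [0.5442 0.3037 0.085 ] q [0.34 0.12 1.88 0.15 0.64 1.3 ] F [ 0.7 -0.6 -2.7] w 0.0423
red 87 [0.52282972 0.28312397 0.2249545 ] [0.51263887 0.26069532 0.19500074] [0.54117601 0.3091977  0.25294013]
a.png
b.png
c.png
d.png
e.png
f.png
g.png
i198.png
scene0.png
top0.png
```

```bash
python3 -m creep '{"delta_pos":[[2.2,-0.3,1.2],[4.4,-0.3,2.4],[6.6,-0.3,3.6],[8.8,-0.3,4.8],[10.4,-0.3,5.7],[11,-0.3,6],[11,-0.3,6],[11,-0.3,6]],"dr":[[0,0,0],[0,0,0],[0,0,0],[0,0,0],[0,0,0],[0,0,0],[0,0,0],[0,0,0]]}'
python3 p.py; ls pics
```

```text
clock: 20.65
position: [0.5465, 0.3048, 0.095]
ee_rot: [0.128, 0.838, 0.222, -0.482]
contact_force: [0.2, -0.7, -1.1]
width: 0.0423
1 d [-10.5, -0.01, -5.82] dr [-0.004, -0.003, -0.004]
-1 d [-10.5, -0.01, -5.82] dr [3.138, -0.006, 0.004]
t 20.65 pos [0.5465 0.3048 0.095 ] tgt [0.5442 0.3037 0.215 ] q [0.35 0.28 2.05 0.28 0.31 1.15] F [ 0.2 -0.7 -1.1] w 0.0423
1 d [0.74, -0.02, 0.71] dr [-0.004, -0.003, -0.004]
-1 d [0.74, -0.02, 0.71] dr [3.138, -0.006, 0.004]
t 20.65 pos [0.5465 0.3048 0.095 ] tgt [0.5442 0.3037 0.085 ] q [0.35 0.28 2.05 0.28 0.31 1.15] F [ 0.2 -0.7 -1.1] w 0.0423
red 74 [0.52567363 0.287625   0.10389275] [0.51595889 0.26318011 0.06217763] [0.54272499 0.31434917 0.13720529]
a.png
b.png
c.png
d.png
e.png
f.png
g.png
i198.png
i207.png
scene0.png
top0.png
```

```bash
python3 -m creep '{"delta_pos":[[0.4,0,0.3],[0.6,0,0.6],[0.6,0,0.6],[0.6,0,0.6]],"dr":[[0,0,0],[0,0,0],[0,0,0],[0,0,0]]}'
python3 p.py
```

```text
clock: 21.15
position: [0.5434, 0.3037, 0.0854]
ee_rot: [0.129, 0.837, 0.222, -0.483]
contact_force: [0.5, 0.3, -0.9]
width: 0.0426
1 d [-11.19, 0.04, -6.55] dr [-0.004, -0.0, -0.003]
-1 d [-11.19, 0.04, -6.55] dr [3.138, -0.005, 0.0]
t 21.15 pos [0.5434 0.3037 0.0854] tgt [0.5442 0.3037 0.215 ] q [0.35 0.29 2.07 0.31 0.28 1.13] F [ 0.5  0.3 -0.9] w 0.0426
1 d [0.07, 0.03, -0.04] dr [-0.004, -0.0, -0.003]
-1 d [0.07, 0.03, -0.04] dr [3.138, -0.005, 0.0]
t 21.15 pos [0.5434 0.3037 0.0854] tgt [0.5442 0.3037 0.085 ] q [0.35 0.29 2.07 0.31 0.28 1.13] F [ 0.5  0.3 -0.9] w 0.0426
red 66 [0.52290776 0.28722667 0.09547942] [0.51339374 0.26275996 0.06448445] [0.54092698 0.31286615 0.12210732]
```

```bash
cp $(ls -t pics/i*.png|head -1) pics/j.png
```

```text
(no output)
```

View pics/j.png

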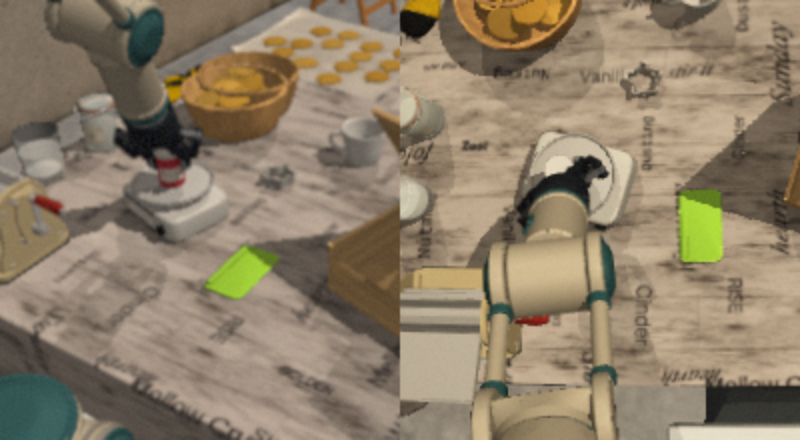

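The tub hangs just over the plate, near its middle (scene crop (170,172)); there is no contact force yet. I lower it by a few mm.

```bash
python3 -m creep '{"delta_pos":[[0.1,0,0.05],[0.2,0,0.1],[0.2,0,0.1]],"dr":[[0,0,0],[0,0,0],[0,0,0]]}'
python3 -m creep '{"delta_pos":[[0.1,0,0.05],[0.2,0,0.1],[0.2,0,0.1]],"dr":[[0,0,0],[0,0,0],[0,0,0]]}'
```

```text
clock: 21.55
position: [0.5448, 0.3043, 0.0848]
ee_rot: [0.128, 0.838, 0.222, -0.481]
contact_force: [-3.2, -0.4, 5.3]
width: 0.0422
clock: 21.85
position: [0.5466, 0.3051, 0.0851]
ee_rot: [0.128, 0.84, 0.222, -0.479]
contact_force: [-5.3, 0.1, 14.6]
width: 0.0424
```

```bash
python3 -m creep '{"delta_pos":[[-0.2,0,-0.12],[-0.2,0,-0.12],[-0.2,0,-0.12]],"dr":[[0,0,0],[0,0,0],[0,0,0]]}'
python3 -m creep '{"delta_pos":[[0,0,0],[0,0,0],[0,0,0],[0,0,0],[0,0,0],[0,0,0]],"dr":[[0,0,0],[0,0,0],[0,0,0],[0,0,0],[0,0,0],[0,0,0]]}' 0.6
python3 -m creep '{"delta_pos":[[-1,0,0],[-2.5,0,0],[-4.5,0,0],[-7,0,0],[-10,0,0],[-14,0,0],[-18,0,0],[-18,0,0],[-18,0,0]],"dr":[[0,0,0],[0,0,0],[0,0,0],[0,0,0],[0,0,0],[0,0,0],[0,0,0],[0,0,0],[0,0,0]]}'
python3 - <<'E'
from t import *
go(np.array([.25,0.05,.3]),.5*np.array([1,0,0])-.866*Z,np.array([0,-1.,0]))
E
```

```text
clock: 22.15
position: [0.5446, 0.3042, 0.0845]
ee_rot: [0.128, 0.838, 0.222, -0.482]
contact_force: [-3.8, 0.2, 6.4]
width: 0.0422
clock: 22.75
position: [0.5439, 0.3038, 0.0833]
ee_rot: [0.129, 0.837, 0.222, -0.483]
contact_force: [-0.2, -1.1, 0.6]
width: 0.0683
clock: 23.65
position: [0.4655, 0.2591, 0.2409]
ee_rot: [0.129, 0.838, 0.222, -0.482]
contact_force: [0.8, -0.6, 0.5]
width: 0.0682
1 d [-19.73, 7.49, 22.16] dr [0.45, -0.004, 0.259]
-1 d [-19.73, 7.49, 22.16] dr [-2.67, -0.353, -0.005]
t 23.65 pos [0.4655 0.2591 0.2409] tgt [0.25 0.05 0.3 ] q [ 0.3  -0.04  1.99  0.17  0.69  1.25] F [ 0.8 -0.6  0.5] w 0.0682
```

Run:
```python
from t import *
pan=np.array([.536,.299,.060])
a=[cam(n) for n in("scene","top")]
for d in a:
    P=cloud(d);hsv=cv2.cvtColor(d['pixels'],cv2.COLOR_BGR2HSV)
    m=(d['depth']>0)&(P[...,2]>.122)&(P[...,2]<.138)&(hsv[...,1]<90)&(np.linalg.norm(P[...,:2]-pan[:2],axis=2)<.05)
    q=P[m]
    if len(q)>5: print('cap',len(q),np.median(q[:,2]),q[:,2].std(),cv2.minEnclosingCircle(q[:,:2].astype(np.float32)))
cv2.imwrite('pics/k.png',cv2.resize(np.vstack([a[0]['pixels'][90:310,100:400],a[1]['pixels'][130:350,100:400]]),(409,600)))
```

```text
cap 95 0.12761890621863214 0.00179784647932133 ((0.5353673100471497, 0.29629582166671753), 0.02355627529323101)
cap 181 0.12973089573301744 0.0021144571543242627 ((0.5358849167823792, 0.2997344732284546), 0.02271343767642975)
```

View pics/k.png

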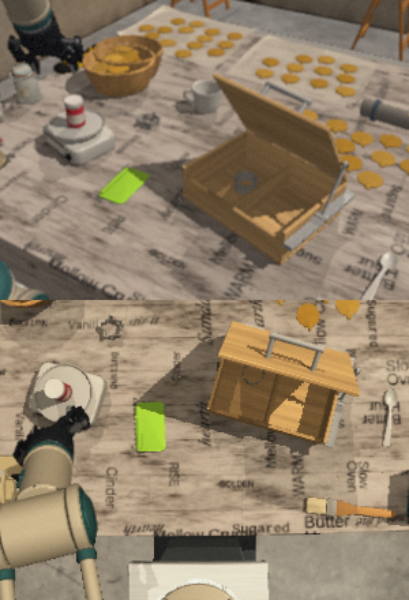

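The tub stands upright on the plate (scene (75,112)). The lid is propped, the cutter is in the bin (245,180), and the scraper and spoon are where they were. I hand the job in.

```bash
python3 -c "
from rig import manip
print(manip.sign_off(), manip.get_state()['clock'])"
```

```text
the job is handed in; nothing more can be done
the job is handed in; nothing more can be done
```

The job is done and was handed in at about 24 s of robot time, out of the 61 s allowed. I raised the lid by its handle to about 1.23 rad and eased it back until the stay took the weight, at about 1.0 rad. I then took the tub out with a hand leaned 30° and stood it on the scale's plate.

**Last checks:**
- **Tub:** the cap's centre measured (0.535–0.536, 0.296–0.300), against the plate's centre at (0.536, 0.299), so it is within about 3 mm. The cap's top is 0.128–0.130 m high, against 0.130 m expected, so the tub is upright.
- **Everything else:** by eye in the last picture, the lid is still propped, the cutter is in the bin, and the scraper and spoon look unmoved. The gripper is clear, with no contact force.
- **Forces:** the highest force I read after any move was about 15 N, when the tub touched down on the plate.

**What disagreed or went wrong:**
- **Lid angle:** a fit to the camera points gave 1.48 rad for the raised lid, which is past its 1.35 rad stop. I rejected it and used the handle's position instead.
- **First reach into the bin:** I broke it off because joint 6 was nearing its limit, and repeated it with the hand turned half round.

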